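Put away the scraper that fits the free slot

ROBOT

A 6-joint arm with a two-finger parallel gripper is mounted at the origin on the work surface. World frame = base frame: x ahead of the robot, y to its left, z up, the work surface at z = 0. Lengths are in m, angles in rad, forces in N, time in s.
With the tool pointing down it reaches from about 0.225 to 0.875 m from the base axis. Payload 3.4 kg.
Tool frame: the origin (TCP) lies between the finger pads, 19 mm behind the fingertips; this is the grasp point; z points along the fingers, y is the line along which they close (so a half turn about z gives the same grasp; the last joint's range is limited). The gripper opens to 85 mm and grips with 20 to 120 N. Pads are 22 mm wide; open, the fingers measure 114 mm over their backs; the gripper's body (76 mm by 85 mm) begins 54 mm behind the grasp point. The pads swing forward as they close: fully open they stand 13 mm farther back than shut.
Start: joints at [1.153, 0.276, 1.505, -0, 1.361, -0.121], TCP at [0.168, 0.55, 0.25] pointing down, gripper open.
Joint ranges: [-2.89, 2.89], [-0.75, 2.08], [0.22, 2.7], [-1.18, 4.32], [0.11, 2.71], [-2.7, 2.7]. Speed limits (rad/s): [2.57, 2.57, 3.14, 3.14, 3.14, 3.14].

INTERFACE

Orientations are given as a unit quaternion [w, x, y, z].
In Python, from rig import manip gives the robot as it stands.
- The arm moves only by the shell command python3 -m pendant 'ROWS' [FORCE]. ROWS is JSON, a list of rows, each an object of numbers: "jaw": the opening, from -1 (shut) to 1 (fully open); "tx", "ty", "tz": the shift along the world's x, y, z in cm; "ax", "ay", "az": the turn, a rotation vector about the world's x, y, z in degrees. In form: [{"jaw": .., "tx": .., "ty": .., "tz": .., "ax": .., "ay": .., "az": ..}, ...]. A call has 1 to 10 rows; each row is the pose to reach, as a shift and turn from the pose commanded when the call began; what a row does not reach only later rows make up. A row lasts 1/8 s, in which the tool goes at most 62.5 mm and 10.7 degrees, less where a joint would pass 70% of its speed; a pose out of reach is approached as far as the arm can. A call with a gripper value outside its range is refused whole. The fingers move at their own pace and stop on an object; FORCE is the grip in N (left out, the last holds). Time passes only in rows, so rows that repeat a pose let the fingers close. It gives the time, the measured TCP pose, the force, the opening and the grip force at its end, in the units of the state.
- manip.get_state(): the state, without advancing time (a new reading comes with each control period).
- manip.get_image(name): name is "scene" or "side" or "wrist"; returns a dict with "pixels" (384x512x3 uint8, blue, green, red), "depth" (384x512 float32, m along the optical axis (not along the pixel's ray), 0 where there is no reading), "fx", "fy", "cx", "cy" (pixels), "D" ([k1, k2, p1, p2, k3] as OpenCV has them; the pictures are not rectified), "pose" (4x4, takes a point from camera to world coordinates). Camera axes: x right, y down, z forward; pixel columns grow to the right and rows downward; lengths in m; the calibration is good to about 2 mm. A picture is of the moment at which its call begins.
- manip.sign_off(): hands the job in; it is judged then, once.
The state is a dict: "clock": time; "qpos": joint angles; "qd": joint speeds; "effort": joint torques, N m; "position": TCP position; "ee_rot": TCP orientation; "contact_force": force on the tool from outside, world axes, zero at the start; "moment": the same for the moment, N m; "width": finger opening in m; "gripper_force": force on a finger pad.
Only numpy, scipy, OpenCV 4.12 (cv2) and the standard library are available. Lean on these libraries where they do the work, as an engineer would, in place of code of your own. Each camera call takes 0.05 s, during which the arm holds its last target. There are 200 camera calls.

TASK

One of the two rack slots is taken by a file: find the scraper whose blade width belongs to the free slot, draw it out from under the low riser, and lay it flat on the open bench, clear of the riser, and let go. Then take it up again by its handle and slide it blade-first into the free slot until it is fully home, handle against the cover. Leave the file, the other scraper and the things standing around where they are.

Things in the scene. Friction and masses are not known exactly. Their poses are not given: they have to be found in the camera images.
- scraper_wide: the wide scraper (sizes in mm): flat steel blade 60 wide, 70 long, 5 thick; beech handle 28 wide, 90 long, 24 high; 160 g +-25 %. Blade and handle are flush underneath, it lies flat. Origin: underside, centre line, where blade meets handle; x along the blade (blade x 0 to 70, handle 0 to -90), z up. Centre of mass at x about 7 to 14. Starts under the riser handle-first, blade sticking out
- scraper_narrow: the narrow scraper (sizes in mm): flat steel blade 40 wide, 70 long, 5 thick; beech handle 28 wide, 90 long, 24 high; 120 g +-25 %. Blade and handle are flush underneath, it lies flat. Origin: underside, centre line, where blade meets handle; x along the blade (blade x 0 to 70, handle 0 to -90), z up. Centre of mass at x about 7 to 14. Starts under the riser handle-first, blade sticking out
- scraper_wide_handle (a point): centre of the handle of the wide scraper, 45 mm behind the scraper's origin and 12 mm above its underside
- scraper_narrow_handle (a point): centre of the handle of the narrow scraper, 45 mm behind the scraper's origin and 12 mm above its underside
- scraper_wide_butt (a point): butt (free end) of the handle of the wide scraper, 90 mm behind the scraper's origin and 12 mm above its underside
- scraper_narrow_butt (a point): butt (free end) of the handle of the narrow scraper, 90 mm behind the scraper's origin and 12 mm above its underside
- slot_wide: the wide fixed wooden slot block (sizes in mm); level slot 65 wide, 10 high, 77 deep, floor 20 above bench, clear cover 8 thick on top. Origin: block's underside (10 above bench), slot's centre line, in the plane of the mouth (cover's front edge); x into the slot, z up. Floor runs on as an open sill to x = -22, 101 wide. Scraper home = handle front against the cover: its origin at x 0, z 10 here
- slot_narrow: the narrow fixed wooden slot block (sizes in mm); level slot 45 wide, 10 high, 77 deep, floor 20 above bench, clear cover 8 thick on top. Origin: block's underside (10 above bench), slot's centre line, in the plane of the mouth (cover's front edge); x into the slot, z up. Floor runs on as an open sill to x = -22, 81 wide. Scraper home = handle front against the cover: its origin at x 0, z 10 here
- file: loose flat steel file 120 x 22 x 5 mm with a black handle 24 wide, 70 long, 18 mm high sticking out of the slot it occupies. Origin: underside of the steel's middle, about 13 mm inside that slot's mouth on its centre line; x into the slot; the handle ends 125 mm behind the origin
- riser: fixed low plywood riser (mm) 140 deep, 270 wide, roof underside 34 and top 46 above bench, closed at back and sides; a drill case 40 high on top, 60 mm back from the front edge. Origin: centre of its footprint; open front at x = -70, facing -x. The scrapers lie under it side by side, about 120 mm apart, handles hidden, blades outside
- jar: closed glass jar, 56 mm across, 75 high, a bystander. Origin: centre of its underside
- tape_measure: black tape measure, 65 x 35 mm, 60 high, a bystander. Origin: centre of its underside
- offcut: wooden offcut lying flat, 110 x 50 x 22 mm, a bystander. Origin: centre of its underside

How it is judged:
On the way, in this order (a step that is already met when the one before it is completed fails the run):
1. the scraper that belongs to the free slot lies flat on the bench, clear of the riser's front, at rest and not touched by the fingers (((horizontal distance between file and slot_narrow below 0.05 m and x of each of scraper_wide_butt, scraper_wide in the frame of riser below -0.073 m and height (world z) of scraper_wide below 0.006 m and angle between scraper_wide's own z axis and vertical below 0.1 rad and contact force between scraper_wide and the fingers below 0.05 N and linear speed of scraper_wide below 0.02 m/s) or (horizontal distance between file and slot_wide below 0.05 m and x of each of scraper_narrow_butt, scraper_narrow in the frame of riser below -0.073 m and height (world z) of scraper_narrow below 0.006 m and angle between scraper_narrow's own z axis and vertical below 0.1 rad and contact force between scraper_narrow and the fingers below 0.05 N and linear speed of scraper_narrow below 0.02 m/s))), for 0.2 s.
2. that scraper is held again, now by its handle (TCP within 55 mm of the handle's centre), lifted at least 12 mm off the bench (((horizontal distance between file and slot_narrow below 0.05 m and contact force between scraper_wide and the fingers above 1 N and height (world z) of scraper_wide above 0.012 m and distance between the grasp point and scraper_wide_handle below 0.055 m) or (horizontal distance between file and slot_wide below 0.05 m and contact force between scraper_narrow and the fingers above 1 N and height (world z) of scraper_narrow above 0.012 m and distance between the grasp point and scraper_narrow_handle below 0.055 m))), for 0.2 s.
At the end, for the whole second after the job is handed in: The scraper of the free slot's width is in that slot blade-first and fully home (handle within 5 mm of the cover), centred within 7 mm, aligned within 0.12 rad, at rest and released; the file (within 15 mm) and the other scraper (within 20 mm) are where they were (((horizontal distance between file and slot_narrow below 0.05 m and x of scraper_wide in the frame of slot_wide between -0.005 and 0.004 m and y of scraper_wide in the frame of slot_wide between -0.007 and 0.007 m and z of scraper_wide in the frame of slot_wide between 0.004 and 0.016 m and angle between the x axis of scraper_wide and the x axis of slot_wide, either way round below 0.12 rad and linear speed of scraper_wide below 0.01 m/s and x of scraper_wide_butt in the frame of slot_wide below -0.05 m and angle between scraper_wide's own z axis and vertical below 0.12 rad and contact force between scraper_wide and the fingers below 0.05 N and distance of scraper_narrow from where it was at the start of the episode below 0.02 m and distance of file from where it was at the start of the episode below 0.015 m) or (horizontal distance between file and slot_wide below 0.05 m and x of scraper_narrow in the frame of slot_narrow between -0.005 and 0.004 m and y of scraper_narrow in the frame of slot_narrow between -0.007 and 0.007 m and z of scraper_narrow in the frame of slot_narrow between 0.004 and 0.016 m and angle between the x axis of scraper_narrow and the x axis of slot_narrow, either way round below 0.12 rad and linear speed of scraper_narrow below 0.01 m/s and x of scraper_narrow_butt in the frame of slot_narrow below -0.05 m and angle between scraper_narrow's own z axis and vertical below 0.12 rad and contact force between scraper_narrow and the fingers below 0.05 N and distance of scraper_wide from where it was at the start of the episode below 0.02 m and distance of file from where it was at the start of the episode below 0.015 m))); the robot touches nothing.
It fails at once if the scraper that does not belong to the free slot is moved by more than 20 mm ((horizontal distance between file and slot_narrow below 0.05 m and distance of scraper_narrow from where it was at the start of the episode above 0.02 m) or (horizontal distance between file and slot_wide below 0.05 m and distance of scraper_wide from where it was at the start of the episode above 0.02 m)).
It fails at once if the file is moved by more than 15 mm (distance of file from where it was at the start of the episode above 0.015 m).
It fails at once if a bystander is moved by more than 30 mm (distance of any of jar, tape_measure, offcut from where it was at the start of the episode above 0.03 m).
It also fails if it takes over 62 s, if anything falls off the work surface, if the arm or the gripper's body presses on something with over 40 N, if the wrist force passes 120 N, or if a joint passes its speed limit or range.

## Working session

There is one attempt and no reset: what is moved stays moved. The work goes in short steps, Python scripts to look and compute and a shell command to move; the robot and the scene stay as the last step left them, time stands still between calls to the robot, and variables do not carry over. Pictures are saved under pics/ and viewed, at most 10 in all, crops included, and the job is handed in when it is done.

```bash
mkdir -p pics; ls; cat > h.py <<'E'
import numpy as np, cv2
from rig import manip
def grab(n,f=None):
    im=manip.get_image(n)
    if f: cv2.imwrite('pics/'+f,im['pixels'])
    return im
def ray(im,uv):
    K=np.array([[im['fx'],0,im['cx']],[0,im['fy'],im['cy']],[0,0,1]])
    p=cv2.undistortPoints(np.array(uv,float).reshape(-1,1,2),K,np.array(im['D'])).reshape(-1,2)
    d=np.c_[p,np.ones(len(p))]
    T=np.array(im['pose']); return T[:3,3], d@T[:3,:3].T
def plane(im,uv,z):
    o,d=ray(im,uv); return o+d*((z-o[2])/d[:,2])[:,None]
def pts(im):
    h,w=im['depth'].shape; v,u=np.mgrid[:h,:w]
    o,d=ray(im,np.c_[u.ravel(),v.ravel()])
    return (o+d*im['depth'].reshape(-1,1)).reshape(h,w,3)
E
python3 - <<'E'
from h import *
a=grab('scene','s1.png');b=grab('side','d1.png')
for i in(a,b):print(np.round(i['pose'],3).tolist(),i['fx'])
s=manip.get_state();print(s)
np.savez('pics/a.npz',**a);np.savez('pics/b.npz',**b)
E
```

```text
pics
[[-0.122, 0.795, -0.595, 1.385], [0.992, 0.105, -0.062, 0.043], [0.013, -0.598, -0.802, 1.15], [0.0, 0.0, 0.0, 1.0]] 458.9540877388314
[[0.832, -0.409, 0.376, 0.135], [-0.555, -0.627, 0.547, -0.68], [0.012, -0.663, -0.748, 0.927], [0.0, 0.0, 0.0, 1.0]] 419.9992910243779
{'clock': 0.1, 'qpos': array([ 1.15301955e+00,  2.76536151e-01,  1.50597937e+00, -1.15840960e-05,
        1.36074682e+00, -1.20997800e-01]), 'qd': array([-1.38641050e-03, -2.60847400e-03, -4.65881275e-03, -7.28217258e-04,
        3.03839434e-06, -1.81840717e-04]), 'effort': array([ 2.35959606e-04, -4.17708063e+01, -2.46401900e+01, -2.83928484e-04,
        5.88055816e-03, -3.01092655e-05]), 'position': array([0.16798076, 0.54945323, 0.24923453]), 'ee_rot': array([-2.16726660e-04,  1.47844260e-01,  9.89010302e-01, -8.06242041e-04]), 'contact_force': array([-0.16407236,  0.57300821,  0.10856679]), 'moment': array([ 0.03122969, -0.01951623,  0.03336976]), 'gripper_force': 0.0, 'width': 0.08495738002545732}
```

View pics/s1.png

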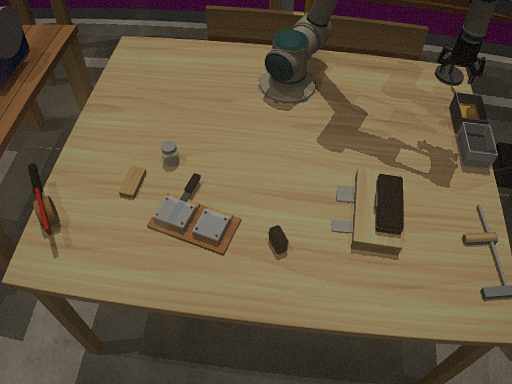

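View pics/d1.png

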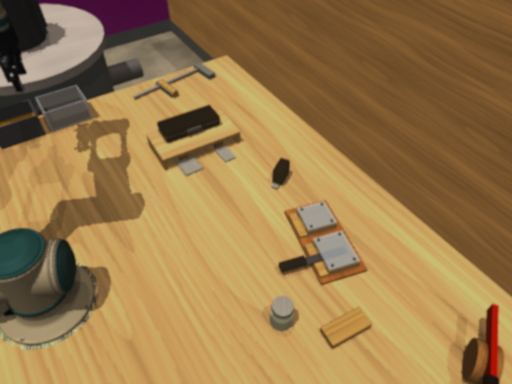

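The scene view shows the riser at (378,210) with two blades at (344,194) and (342,226). The slot blocks are at (175,213), with the file, and (210,227). The jar is at (169,152), the offcut at (132,182) and the tape at (278,239). Next I'll crop and measure.

```bash
python3 - <<'E'
from h import *
a=dict(np.load('pics/a.npz'));b=dict(np.load('pics/b.npz'))
A=a['pixels'];B=b['pixels']
c1=cv2.resize(A[165:255,140:245],None,fx=4,fy=4,interpolation=cv2.INTER_CUBIC)
c2=cv2.resize(A[165:255,325:410],None,fx=4,fy=4,interpolation=cv2.INTER_CUBIC)
cv2.imwrite('pics/c1.png',np.hstack([c1,c2]))
c1=cv2.resize(B[195:285,270:370],None,fx=4,fy=4,interpolation=cv2.INTER_CUBIC)
c2=cv2.resize(B[100:190,145:245],None,fx=4,fy=4,interpolation=cv2.INTER_CUBIC)
cv2.imwrite('pics/c2.png',np.hstack([c1,c2]))
E
```

```text
(no output)
```

View pics/c1.png

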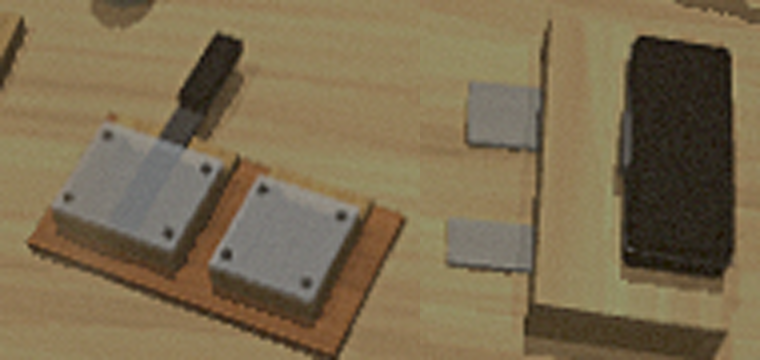

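View pics/c2.png

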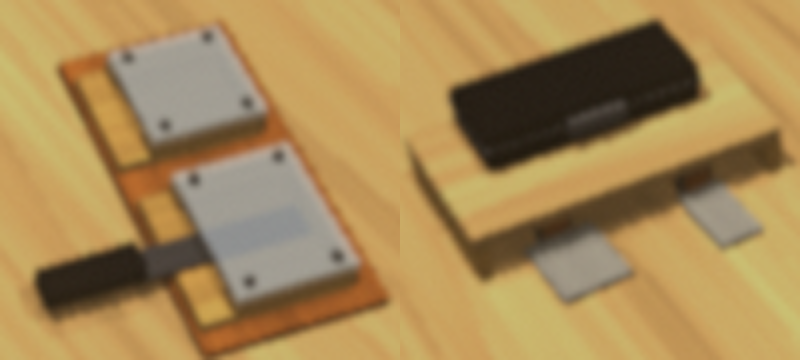

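The file sits in the wide block, so the narrow slot is free (block at scene px (210,227)). The target is the narrow scraper at scene px (342,226).

```bash
cat > m.py <<'E'
from h import *
def blobs(im,roi,z,smax=45,vmin=70,minarea=25):
    """low-saturation bright blobs in roi -> min-area rectangles on plane z"""
    x0,y0,x1,y1=roi
    hsv=cv2.cvtColor(im['pixels'],cv2.COLOR_BGR2HSV)[y0:y1,x0:x1]
    m=((hsv[...,1]<smax)&(hsv[...,2]>vmin)).astype(np.uint8)
    m=cv2.morphologyEx(m,cv2.MORPH_OPEN,np.ones((3,3)))
    for c in cv2.findContours(m,cv2.RETR_EXTERNAL,cv2.CHAIN_APPROX_NONE)[0]:
        if cv2.contourArea(c)<minarea: continue
        uv=c.reshape(-1,2)+[x0,y0]
        P=plane(im,uv,z)[:,:2]*1000
        r=cv2.minAreaRect(P.astype(np.float32))
        print('px',uv.mean(0).round(),'rect c',np.round(r[0],1),'size',np.round(r[1],1),'ang',round(r[2],1),cv2.boxPoints(r).round().tolist())
E
python3 - <<'E'
from m import *
a=dict(np.load('pics/a.npz'));b=dict(np.load('pics/b.npz'))
for n,i,r1,r2 in(('scene',a,(140,165,245,255),(325,175,358,245)),('side',b,(285,195,370,285),(170,140,240,180))):
    h=cv2.cvtColor(i['pixels'],cv2.COLOR_BGR2HSV)
    print(n); blobs(i,r1,.038,70,90); print('blades'); blobs(i,r2,.005,70,90)
    for nm,z in(('riser',.046),):
        pass
    P=pts(i); 
    m=(P[...,2]>.040)&(P[...,2]<.050)&(P[...,1]>.05)&(P[...,1]<.6)&(P[...,0]>.35)&(P[...,0]<.9)&(i['depth']>0)
    Q=P[m][:,:2].astype(np.float32)*1000
    if len(Q): print('riser',len(Q),cv2.minAreaRect(Q),P[m][:,2].mean())
    m=(P[...,2]>.034)&(P[...,2]<.043)&(i['depth']>0)&(P[...,1]<.1)&(P[...,1]>-.4)&(P[...,0]>.4)&(P[...,0]<.9)
    print('covers n',m.sum(), P[m].mean(0))
print(h[226,342],a['pixels'][226,342],a['pixels'][227,210],a['pixels'][227,320])
E
```

```text
scene
px [212. 225.] rect c [ 688.3 -165.3] size [82.3 86.9] ang 76.0 [[636.0, -195.0], [721.0, -216.0], [740.0, -136.0], [656.0, -115.0]]
px [173. 211.] rect c [ 657.4 -281.9] size [101.9  88.3] ang 75.5 [[602.0, -320.0], [687.0, -342.0], [713.0, -244.0], [627.0, -222.0]]
blades
px [342. 225.] rect c [622.2 216.9] size [40.7 60.8] ang 0.4 [[602.0, 247.0], [602.0, 186.0], [643.0, 187.0], [642.0, 247.0]]
px [345. 193.] rect c [500.1 226.8] size [60.7 54.6] ang 1.1 [[469.0, 253.0], [470.0, 199.0], [531.0, 200.0], [530.0, 255.0]]
riser 1683 ((583.561767578125, 223.0463104248047), (332.5708923339844, 319.54949951171875), 87.69562530517578) 0.04665530673076607
covers n 1655 [ 0.66015097 -0.22621873  0.03912884]
side
px [336. 250.] rect c [ 653.7 -284.6] size [101.   86.5] ang 75.3 [[599.0, -322.0], [683.0, -344.0], [708.0, -247.0], [625.0, -225.0]]
px [316. 216.] rect c [ 684.9 -169.3] size [80.9 84.5] ang 75.4 [[634.0, -198.0], [716.0, -219.0], [736.0, -141.0], [654.0, -120.0]]
blades
px [190. 166.] rect c [500.3 226.3] size [56.7 61.2] ang 0.1 [[472.0, 257.0], [472.0, 196.0], [529.0, 196.0], [529.0, 257.0]]
px [225. 153.] rect c [622.3 216.1] size [65.7 36.7] ang 89.1 [[603.0, 184.0], [640.0, 183.0], [641.0, 249.0], [604.0, 249.0]]
riser 1509 ((565.075927734375, 316.38037109375), (146.10801696777344, 271.5960998535156), 86.50631713867188) 0.04392858249409769
covers n 1981 [ 0.64897349 -0.23955832  0.03669703]
[ 16 149 182] [114 122 127] [118 122 125] [ 96 134 145]
```

```bash
python3 - <<'E'
from m import *
for n in 'ab':
    i=dict(np.load(f'pics/{n}.npz'));P=pts(i);ok=i['depth']>0
    for nm,(x0,x1,y0,y1) in dict(tape=(.55,.8,-.05,.15),front=(.62,.69,.18,.33)).items():
        m=ok&(P[...,2]>.02)&(P[...,2]<.08)&(P[...,0]>x0)&(P[...,0]<x1)&(P[...,1]>y0)&(P[...,1]<y1)
        Q=P[m]; print(n,nm,m.sum(),np.round(Q.min(0),3),np.round(Q.max(0),3), np.percentile(Q[:,1],[1,3,10]).round(3))
E
```

```text
a tape 369 [0.679 0.004 0.02 ] [0.745 0.061 0.066] [0.005 0.007 0.013]
a front 605 [0.62  0.244 0.023] [0.69 0.33 0.08] [0.245 0.246 0.252]
b tape 291 [ 0.676 -0.002  0.02 ] [0.741 0.056 0.062] [-0.     0.001  0.004]
b front 456 [0.62  0.236 0.02 ] [0.69 0.33 0.08] [0.24  0.241 0.244]
```

```bash
python3 -m pendant '[{"jaw":1,"tx":8,"ty":-6,"az":-10},{"jaw":1,"tx":14,"ty":-11,"az":-20},{"jaw":1,"tx":20,"ty":-16,"az":-30},{"jaw":1,"tx":25,"ty":-20,"az":-40},{"jaw":1,"tx":30,"ty":-24,"az":-50},{"jaw":1,"tx":35,"ty":-28,"az":-60},{"jaw":1,"tx":40,"ty":-31,"az":-70},{"jaw":1,"tx":45.4,"ty":-34.2,"tz":-5,"az":-73},{"jaw":1,"tx":45.4,"ty":-34.2,"tz":-10,"az":-73},{"jaw":1,"tx":45.4,"ty":-34.2,"tz":-13,"az":-73}]' 60
```

```text
invalid input at $[0]: expected keys jaw, tx, ty, tz, ax, ay, az
```

```bash
python3 -m pendant '[{"jaw":1,"tx":6,"ty":-4,"tz":0,"ax":0,"ay":0,"az":-10},{"jaw":1,"tx":11,"ty":-8,"tz":0,"ax":0,"ay":0,"az":-20},{"jaw":1,"tx":16,"ty":-12,"tz":0,"ax":0,"ay":0,"az":-30},{"jaw":1,"tx":21,"ty":-16,"tz":0,"ax":0,"ay":0,"az":-40},{"jaw":1,"tx":26,"ty":-20,"tz":0,"ax":0,"ay":0,"az":-50},{"jaw":1,"tx":31,"ty":-24,"tz":0,"ax":0,"ay":0,"az":-60},{"jaw":1,"tx":36,"ty":-28,"tz":0,"ax":0,"ay":0,"az":-70},{"jaw":1,"tx":41,"ty":-31,"tz":0,"ax":0,"ay":0,"az":-73},{"jaw":1,"tx":45.4,"ty":-34.2,"tz":-5,"ax":0,"ay":0,"az":-73},{"jaw":1,"tx":45.4,"ty":-34.2,"tz":-10,"ax":0,"ay":0,"az":-73}]' 60
```

```text
clock: 1.35
position: [0.6259, 0.2064, 0.1537]
ee_rot: [0.002, 0.708, 0.706, 0.003]
contact_force: [0.3, 0.7, -0.5]
width: 0.0854
gripper_force: 0.0
```

```bash
python3 - <<'E'
from m import *
w=grab('wrist','w1.png')
print(manip.get_state()['position'],np.round(w['pose'],3).tolist())
blobs(w,(0,0,512,384),.005,70,90,300)
E
```

```text
[0.62046563 0.20424516 0.14302055] [[1.0, -0.006, 0.006, 0.626], [-0.003, -0.95, -0.313, 0.285], [0.007, 0.313, -0.95, 0.277], [0.0, 0.0, 0.0, 1.0]]
px [248. 173.] rect c [625.3 210.9] size [39.4 53.1] ang 0.9 [[605.0, 237.0], [606.0, 184.0], [645.0, 185.0], [645.0, 238.0]]
px [126. 165.] rect c [503.4 220.3] size [60.1 46. ] ang 0.8 [[473.0, 243.0], [474.0, 197.0], [534.0, 198.0], [533.0, 244.0]]
px [160.  67.] rect c [546.  311.3] size [ 6.9 65.9] ang 87.1 [[513.0, 310.0], [579.0, 306.0], [579.0, 313.0], [513.0, 316.0]]
```

View pics/w1.png

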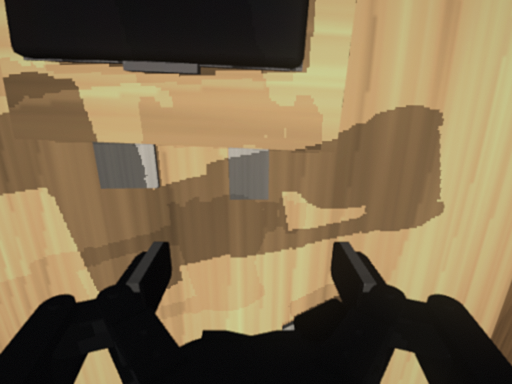

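The wrist view shows the narrow blade at (248,173), centred between the fingers, with the wide blade at (126,165) well clear. I'll go down now.

```bash
python3 -m pendant '[{"jaw":1,"tx":0.1,"ty":0.2,"tz":-4,"ax":0,"ay":0,"az":0},{"jaw":1,"tx":0.1,"ty":0.2,"tz":-8,"ax":0,"ay":0,"az":0},{"jaw":1,"tx":0.1,"ty":0.2,"tz":-11,"ax":0,"ay":0,"az":0},{"jaw":1,"tx":0.1,"ty":0.2,"tz":-12.3,"ax":0,"ay":0,"az":0},{"jaw":1,"tx":0.1,"ty":0.2,"tz":-12.7,"ax":0,"ay":0,"az":0},{"jaw":1,"tx":0.1,"ty":0.2,"tz":-12.9,"ax":0,"ay":0,"az":0},{"jaw":1,"tx":0.1,"ty":0.2,"tz":-12.9,"ax":0,"ay":0,"az":0},{"jaw":1,"tx":0.1,"ty":0.2,"tz":-12.9,"ax":0,"ay":0,"az":0}]' 40
```

```text
clock: 2.4
position: [0.6229, 0.2105, 0.0252]
ee_rot: [0.0, 0.707, 0.707, 0.001]
contact_force: [-0.3, -0.6, -0.2]
width: 0.0853
gripper_force: 0.0
```

```bash
python3 -m pendant '[{"jaw":-1,"tx":0,"ty":0,"tz":0,"ax":0,"ay":0,"az":0},{"jaw":-1,"tx":0,"ty":0,"tz":0,"ax":0,"ay":0,"az":0},{"jaw":-1,"tx":0,"ty":0,"tz":0,"ax":0,"ay":0,"az":0},{"jaw":-1,"tx":0,"ty":0,"tz":0,"ax":0,"ay":0,"az":0},{"jaw":-1,"tx":0,"ty":0,"tz":0,"ax":0,"ay":0,"az":0},{"jaw":-1,"tx":0,"ty":0,"tz":0,"ax":0,"ay":0,"az":0}]' 40
```

```text
clock: 3.15
position: [0.6224, 0.2104, 0.0242]
ee_rot: [0.0, 0.707, 0.707, -0.0]
contact_force: [0.3, 0.2, -0.2]
width: -0.0002
gripper_force: 0.0
```

```bash
python3 -m pendant '[{"jaw":1,"tx":0,"ty":0,"tz":0,"ax":0,"ay":0,"az":0},{"jaw":1,"tx":0,"ty":0,"tz":0,"ax":0,"ay":0,"az":0},{"jaw":1,"tx":0,"ty":0,"tz":0,"ax":0,"ay":0,"az":0},{"jaw":1,"tx":0,"ty":0,"tz":0,"ax":0,"ay":0,"az":0},{"jaw":1,"tx":0,"ty":0,"tz":-0.5,"ax":0,"ay":0,"az":0},{"jaw":1,"tx":0,"ty":0,"tz":-0.7,"ax":0,"ay":0,"az":0},{"jaw":1,"tx":0,"ty":0,"tz":-0.7,"ax":0,"ay":0,"az":0}]' 40; python3 -m pendant '[{"jaw":-1,"tx":0,"ty":0,"tz":0,"ax":0,"ay":0,"az":0},{"jaw":-1,"tx":0,"ty":0,"tz":0,"ax":0,"ay":0,"az":0},{"jaw":-1,"tx":0,"ty":0,"tz":0,"ax":0,"ay":0,"az":0},{"jaw":-1,"tx":0,"ty":0,"tz":0,"ax":0,"ay":0,"az":0},{"jaw":-1,"tx":0,"ty":0,"tz":0,"ax":0,"ay":0,"az":0}]' 40
```

```text
clock: 4.03
position: [0.6221, 0.2104, 0.0168]
ee_rot: [-0.0, 0.707, 0.707, -0.0]
contact_force: [-0.1, -0.6, -0.2]
width: 0.0855
gripper_force: 0.0
clock: 4.65
position: [0.6228, 0.2105, 0.0177]
ee_rot: [0.0, 0.707, 0.707, 0.0]
contact_force: [0.1, -0.6, 3.2]
width: 0.0385
gripper_force: 40.5
```

```bash
python3 -m pendant '[{"jaw":-1,"tx":0,"ty":-1,"tz":0,"ax":0,"ay":0,"az":0},{"jaw":-1,"tx":0,"ty":-2.5,"tz":0,"ax":0,"ay":0,"az":0},{"jaw":-1,"tx":0,"ty":-4.5,"tz":0,"ax":0,"ay":0,"az":0},{"jaw":-1,"tx":0,"ty":-6.5,"tz":0,"ax":0,"ay":0,"az":0},{"jaw":-1,"tx":0,"ty":-8.5,"tz":0,"ax":0,"ay":0,"az":0},{"jaw":-1,"tx":0,"ty":-10.5,"tz":0,"ax":0,"ay":0,"az":0},{"jaw":-1,"tx":-0.5,"ty":-12,"tz":0,"ax":0,"ay":0,"az":0},{"jaw":-1,"tx":-2,"ty":-13.5,"tz":0,"ax":0,"ay":0,"az":0},{"jaw":-1,"tx":-3.5,"ty":-15,"tz":0,"ax":0,"ay":0,"az":0},{"jaw":-1,"tx":-3.5,"ty":-15,"tz":0,"ax":0,"ay":0,"az":0}]' 40
python3 - <<'E'
from h import *
print(manip.get_state()['position']);a=grab('scene')
cv2.imwrite('pics/s2.png',cv2.resize(a['pixels'][150:280,250:420],None,fx=4,fy=4))
E
```

```text
clock: 5.9
position: [0.5856, 0.0573, 0.0176]
ee_rot: [0.0, 0.707, 0.707, -0.002]
contact_force: [-1.3, -4.4, 7.7]
width: 0.0385
gripper_force: 41.1
[0.58561248 0.05725609 0.0176379 ]
```

View pics/s2.png

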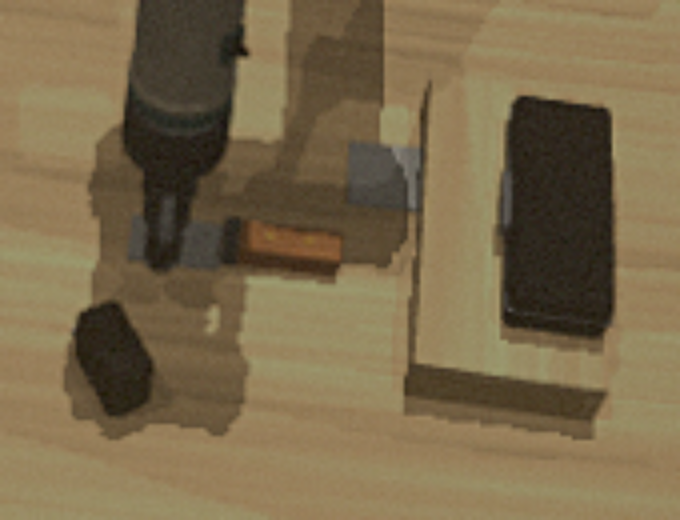

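The scraper is fully out. Its orange handle shows at crop (290,245), well clear of the riser front at crop (415,240), and the tape is untouched. I'll release it and lift off.

```bash
python3 -m pendant '[{"jaw":1,"tx":0,"ty":0,"tz":0,"ax":0,"ay":0,"az":0},{"jaw":1,"tx":0,"ty":0,"tz":0,"ax":0,"ay":0,"az":0},{"jaw":1,"tx":0,"ty":0,"tz":0,"ax":0,"ay":0,"az":0},{"jaw":1,"tx":0,"ty":0,"tz":2,"ax":0,"ay":0,"az":0},{"jaw":1,"tx":0,"ty":0,"tz":6,"ax":0,"ay":0,"az":0},{"jaw":1,"tx":0,"ty":2,"tz":10,"ax":0,"ay":0,"az":0},{"jaw":1,"tx":0,"ty":4,"tz":13,"ax":0,"ay":0,"az":0},{"jaw":1,"tx":0,"ty":4,"tz":13,"ax":0,"ay":0,"az":0},{"jaw":1,"tx":0,"ty":4,"tz":13,"ax":0,"ay":0,"az":0},{"jaw":1,"tx":0,"ty":4,"tz":13,"ax":0,"ay":0,"az":0}]' 90
python3 - <<'E'
from m import *
print(manip.get_state()['position'])
w=grab('wrist','w2.png')
blobs(w,(0,0,512,384),.005,70,60,300)
for n in('wrist','scene'):
    im=grab(n);h=cv2.cvtColor(im['pixels'],cv2.COLOR_BGR2HSV)
    P=plane(im,np.mgrid[:512,:384].reshape(2,-1).T,.024).reshape(512,384,3).transpose(1,0,2)
    m=(h[...,0]<14)&(h[...,1]>140)&(h[...,2]>60)&(P[...,0]>.5)&(P[...,0]<.66)&(P[...,1]>.05)&(P[...,1]<.25)
    m=cv2.morphologyEx(m.astype(np.uint8),cv2.MORPH_OPEN,np.ones((3,3)))
    Q=P[m>0][:,:2]*1000; print(n,len(Q)); 
    if len(Q):print(cv2.minAreaRect(Q.astype(np.float32)))
E
```

```text
clock: 7.2
position: [0.5864, 0.0998, 0.1455]
ee_rot: [-0.001, 0.707, 0.707, -0.001]
contact_force: [-0.5, 1.1, -0.4]
width: 0.0854
gripper_force: 0.0
[0.58637428 0.09981131 0.14551565]
px [251. 210.] rect c [586.6  66.5] size [71.1 39.6] ang 89.2 [[566.0, 31.0], [606.0, 31.0], [607.0, 102.0], [567.0, 102.0]]
px [153.  37.] rect c [503.5 226.2] size [60.6 59.7] ang 0.1 [[473.0, 256.0], [473.0, 196.0], [534.0, 196.0], [534.0, 256.0]]
wrist 2664
((588.3151245117188, 152.0003204345703), (75.71244812011719, 26.223861694335938), 89.0977554321289)
scene 0
```

View pics/w2.png

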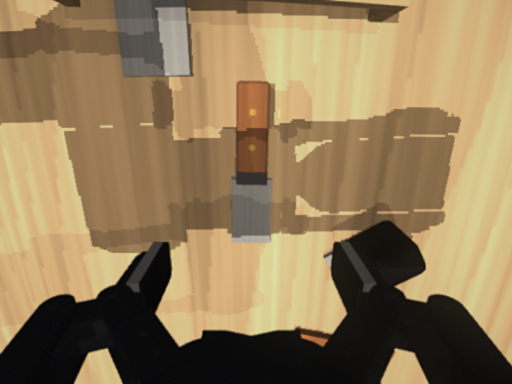

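The wrist view shows the scraper lying flat, blade at (251,210), handle up to (252,82). I'll regrasp by the handle and lift.

```bash
python3 -m pendant '[{"jaw":1,"tx":0.1,"ty":3,"tz":-2,"ax":0,"ay":0,"az":-1},{"jaw":1,"tx":0.1,"ty":5.2,"tz":-5,"ax":0,"ay":0,"az":-1},{"jaw":1,"tx":0.1,"ty":5.2,"tz":-8.5,"ax":0,"ay":0,"az":-1},{"jaw":1,"tx":0.1,"ty":5.2,"tz":-11.3,"ax":0,"ay":0,"az":-1},{"jaw":1,"tx":0.1,"ty":5.2,"tz":-12.4,"ax":0,"ay":0,"az":-1},{"jaw":1,"tx":0.1,"ty":5.2,"tz":-12.4,"ax":0,"ay":0,"az":-1},{"jaw":-1,"tx":0.1,"ty":5.2,"tz":-12.4,"ax":0,"ay":0,"az":-1},{"jaw":-1,"tx":0.1,"ty":5.2,"tz":-12.4,"ax":0,"ay":0,"az":-1},{"jaw":-1,"tx":0.1,"ty":5.2,"tz":-12.4,"ax":0,"ay":0,"az":-1},{"jaw":-1,"tx":0.1,"ty":5.2,"tz":-12.4,"ax":0,"ay":0,"az":-1}]' 90
python3 -m pendant '[{"jaw":-1,"tx":0,"ty":0,"tz":0,"ax":0,"ay":0,"az":0},{"jaw":-1,"tx":0,"ty":0,"tz":0,"ax":0,"ay":0,"az":0},{"jaw":-1,"tx":0,"ty":0,"tz":1,"ax":0,"ay":0,"az":0},{"jaw":-1,"tx":0,"ty":0,"tz":3,"ax":0,"ay":0,"az":0},{"jaw":-1,"tx":0,"ty":0,"tz":5,"ax":0,"ay":0,"az":0},{"jaw":-1,"tx":0,"ty":0,"tz":7,"ax":0,"ay":0,"az":0},{"jaw":-1,"tx":0,"ty":0,"tz":8,"ax":0,"ay":0,"az":0},{"jaw":-1,"tx":0,"ty":0,"tz":8,"ax":0,"ay":0,"az":0},{"jaw":-1,"tx":0,"ty":0,"tz":8,"ax":0,"ay":0,"az":0}]'
```

```text
clock: 8.6
position: [0.5891, 0.1525, 0.0244]
ee_rot: [0.001, 0.713, 0.701, 0.001]
contact_force: [-0.7, 0.4, 6.0]
width: 0.0263
gripper_force: 90.7
clock: 9.72
position: [0.5878, 0.1523, 0.1024]
ee_rot: [-0.0, 0.713, 0.701, -0.001]
contact_force: [-0.1, -0.8, -0.7]
width: 0.0261
gripper_force: 89.7
```

```bash
python3 -m pendant '[{"jaw":-1,"tx":0,"ty":-2,"tz":4,"ax":0,"ay":0,"az":0},{"jaw":-1,"tx":1,"ty":-7,"tz":7,"ax":0,"ay":0,"az":0},{"jaw":-1,"tx":2,"ty":-12,"tz":9,"ax":0,"ay":0,"az":0},{"jaw":-1,"tx":3,"ty":-17,"tz":10,"ax":0,"ay":0,"az":0},{"jaw":-1,"tx":4,"ty":-22,"tz":10,"ax":0,"ay":0,"az":0},{"jaw":-1,"tx":5,"ty":-27,"tz":10,"ax":0,"ay":0,"az":0},{"jaw":-1,"tx":6,"ty":-32,"tz":10,"ax":0,"ay":0,"az":0},{"jaw":-1,"tx":7,"ty":-36,"tz":10,"ax":0,"ay":0,"az":0},{"jaw":-1,"tx":7,"ty":-39,"tz":10,"ax":0,"ay":0,"az":0},{"jaw":-1,"tx":7,"ty":-39,"tz":10,"ax":0,"ay":0,"az":0}]'
python3 -m pendant '[{"jaw":-1,"tx":0,"ty":0,"tz":0,"ax":0,"ay":0,"az":0},{"jaw":-1,"tx":0,"ty":0,"tz":0,"ax":0,"ay":0,"az":0},{"jaw":-1,"tx":0,"ty":0,"tz":0,"ax":0,"ay":0,"az":0}]'
python3 - <<'E'
from m import *
s=manip.get_state();print(s['position'],s['qpos'])
w=grab('wrist','w3.png');np.savez('pics/w3.npz',**w)
blobs(w,(0,0,512,384),.038,70,60,300)
E
```

```text
clock: 10.98
position: [0.6578, -0.24, 0.2013]
ee_rot: [-0.001, 0.714, 0.7, -0.001]
contact_force: [0.9, 0.8, -0.4]
width: 0.0261
gripper_force: 89.7
clock: 11.35
position: [0.6585, -0.2364, 0.2034]
ee_rot: [-0.0, 0.713, 0.701, 0.0]
contact_force: [-0.6, -0.2, -1.9]
width: 0.0259
gripper_force: 89.7
[ 0.6584785  -0.23644988  0.20337948] [-4.44200180e-01  4.88885227e-01  1.28365825e+00  2.01510457e-04
  1.36905658e+00 -4.27985310e-01]
px [251. 324.] rect c [ 655.  -436.4] size [34.7 80.7] ang 89.0 [[614.0, -453.0], [695.0, -454.0], [696.0, -420.0], [615.0, -418.0]]
px [ 53. 285.] rect c [ 408.1 -376.9] size [56.8 55. ] ang 73.8 [[374.0, -397.0], [427.0, -412.0], [442.0, -357.0], [390.0, -342.0]]
px [ 80. 258.] rect c [ 453.9 -335.5] size [70.3 53.1] ang 42.8 [[410.0, -340.0], [446.0, -379.0], [498.0, -331.0], [462.0, -292.0]]
px [246. 201.] rect c [ 650.2 -277. ] size [ 95.1 140.9] ang 75.2 [[570.0, -305.0], [706.0, -341.0], [730.0, -249.0], [594.0, -213.0]]
px [279. 104.] rect c [ 688.9 -167.8] size [82.  85.6] ang 75.2 [[637.0, -197.0], [720.0, -218.0], [741.0, -139.0], [658.0, -117.0]]
```

View pics/w3.png

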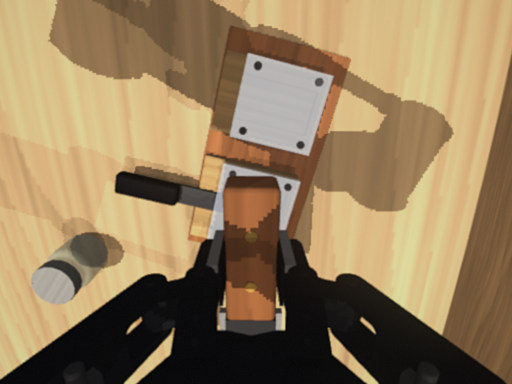

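The wrist view shows the free cover at (280,104), the file handle at (165,190), and the jar at (60,280). The handle is held straight. Next I'll turn to line up with the slot and back off.

```bash
python3 -m pendant '[{"jaw":-1,"tx":-2,"ty":2,"tz":0,"ax":0,"ay":0,"az":9},{"jaw":-1,"tx":-4,"ty":4,"tz":0,"ax":0,"ay":0,"az":18},{"jaw":-1,"tx":-6,"ty":6,"tz":0,"ax":0,"ay":0,"az":27},{"jaw":-1,"tx":-8,"ty":8,"tz":0,"ax":0,"ay":0,"az":36},{"jaw":-1,"tx":-10,"ty":10,"tz":0,"ax":0,"ay":0,"az":45},{"jaw":-1,"tx":-12,"ty":11.9,"tz":0,"ax":0,"ay":0,"az":54},{"jaw":-1,"tx":-14,"ty":11.9,"tz":0,"ax":0,"ay":0,"az":63},{"jaw":-1,"tx":-15.9,"ty":11.9,"tz":-3,"ax":0,"ay":0,"az":72},{"jaw":-1,"tx":-15.9,"ty":11.9,"tz":-6,"ax":0,"ay":0,"az":76.4},{"jaw":-1,"tx":-15.9,"ty":11.9,"tz":-8,"ax":0,"ay":0,"az":76.4}]'
python3 -m pendant '[{"jaw":-1,"tx":0,"ty":0,"tz":-4,"ax":0,"ay":0,"az":0},{"jaw":-1,"tx":0,"ty":0,"tz":-6,"ax":0,"ay":0,"az":0},{"jaw":-1,"tx":0,"ty":0,"tz":-6,"ax":0,"ay":0,"az":0},{"jaw":-1,"tx":0,"ty":0,"tz":-6,"ax":0,"ay":0,"az":0}]'
cat > al.py <<'E'
from m import *
s=manip.get_state();p=s['position'];w,x,y,z=s['ee_rot'];ta=np.degrees(2*np.arctan2(y,x))
print(p,'heading',ta-180)
h=np.radians(-14.6);X=np.array([np.cos(h),np.sin(h)]);Y=np.array([-X[1],X[0]]);O=np.array([645.9,-157.1])
d=p[:2]*1000-O;print('tcp in slot frame',d@X,d@Y)
for n in('scene','side'):
    im=grab(n);np.savez(f'pics/al_{n}.npz',**im)
    g=p[2]-.0235+.005
    c=p[:2]*1000+X*85
    from h import *
    T=np.linalg.inv(im['pose']);q=T[:3,:3]@np.r_[c/1000,g]+T[:3,3];u,v=int(im['fx']*q[0]/q[2]+im['cx']),int(im['fy']*q[1]/q[2]+im['cy'])
    print(n,u,v,'blade plane');blobs(im,(u-35,v-30,u+35,v+30),g,70,60)
    print('covers');blobs(im,(140,165,245,255) if n=='scene' else (285,195,370,285),.038,70,90)
E
python3 al.py; python3 -c "
from h import *
a=np.load('pics/al_scene.npz')['pixels'][150:260,130:260];b=np.load('pics/al_side.npz')['pixels'][190:300,240:370]
cv2.imwrite('pics/al.png',np.hstack([cv2.resize(i,None,fx=3,fy=3) for i in(a,b)]))"
```

```text
clock: 12.65
position: [0.4986, -0.118, 0.1226]
ee_rot: [-0.0, 0.127, 0.992, 0.0]
contact_force: [0.7, -0.7, -0.6]
width: 0.0264
gripper_force: 89.8
clock: 13.15
position: [0.5003, -0.1187, 0.0642]
ee_rot: [0.001, 0.127, 0.992, -0.0]
contact_force: [-0.2, -0.1, -0.7]
width: 0.0261
gripper_force: 89.7
[ 0.50029251 -0.11871798  0.06423801] heading -14.581225019357362
tcp in slot frame -150.5806356989845 0.4394452895217995
scene 225 193 blade plane
px [212. 217.] rect c [ 663.8 -163.2] size [45.4 89.2] ang 7.6 [[635.0, -122.0], [647.0, -210.0], [692.0, -204.0], [680.0, -116.0]]
px [226. 194.] rect c [ 583.1 -139.6] size [41.  71.5] ang 75.0 [[543.0, -150.0], [612.0, -169.0], [623.0, -129.0], [554.0, -111.0]]
covers
px [211. 225.] rect c [ 688.2 -165.4] size [82.5 88.9] ang 76.0 [[635.0, -195.0], [721.0, -216.0], [741.0, -136.0], [655.0, -115.0]]
px [173. 212.] rect c [ 657.9 -282. ] size [102.4  88.5] ang 76.1 [[603.0, -321.0], [689.0, -342.0], [713.0, -243.0], [627.0, -222.0]]
side 279 222 blade plane
px [280. 224.] rect c [ 579.4 -143.9] size [37.7 66.6] ang 75.4 [[542.0, -154.0], [607.0, -171.0], [616.0, -134.0], [552.0, -117.0]]
px [256. 221.] rect c [ 533.1 -100.7] size [42.4 13.7] ang 64.0 [[518.0, -117.0], [530.0, -123.0], [549.0, -85.0], [536.0, -79.0]]
px [307. 216.] rect c [ 652.9 -161.6] size [88.7 41.2] ang 51.2 [[609.0, -183.0], [641.0, -209.0], [697.0, -140.0], [665.0, -114.0]]
covers
px [336. 250.] rect c [ 653.6 -284.6] size [101.   86.6] ang 75.3 [[599.0, -322.0], [683.0, -344.0], [708.0, -247.0], [625.0, -225.0]]
px [288. 223.] rect c [ 606.9 -147.9] size [38.5 18.9] ang 53.7 [[588.0, -158.0], [603.0, -169.0], [626.0, -138.0], [611.0, -127.0]]
px [316. 216.] rect c [ 684.5 -169.2] size [81.5 85.2] ang 75.4 [[633.0, -198.0], [715.0, -219.0], [736.0, -141.0], [654.0, -119.0]]
```

View pics/al.png

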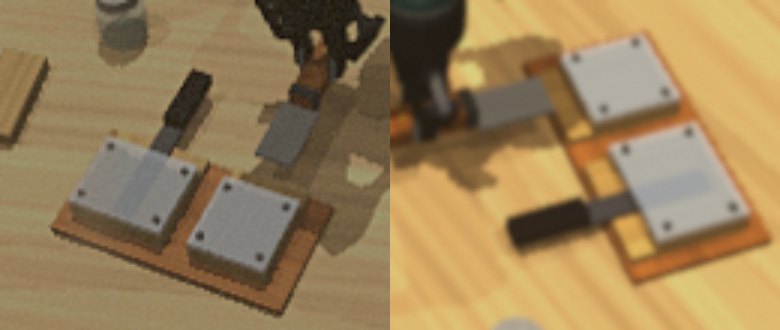

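```bash
python3 -m pendant '[{"jaw":-1,"tx":0.03,"ty":0.14,"tz":-1,"ax":0,"ay":0,"az":0},{"jaw":-1,"tx":0.03,"ty":0.14,"tz":-1.8,"ax":0,"ay":0,"az":0},{"jaw":-1,"tx":0.03,"ty":0.14,"tz":-1.8,"ax":0,"ay":0,"az":0},{"jaw":-1,"tx":0.03,"ty":0.14,"tz":-1.8,"ax":0,"ay":0,"az":0},{"jaw":-1,"tx":0.03,"ty":0.14,"tz":-1.8,"ax":0,"ay":0,"az":0}]'
python3 al.py; python3 - <<'E'
from m import *
# height of the blade: depth samples in both views
for n in('scene','side'):
    im=dict(np.load(f'pics/al_{n}.npz'));P=pts(im)
    s=manip.get_state()['position'];h=np.radians(-14.6);X=np.array([np.cos(h),np.sin(h)]);Y=np.array([-X[1],X[0]])
    a=(P[...,:2]-s[:2])@X;l=(P[...,:2]-s[:2])@Y
    for r in((60,75),(75,90),(90,105),(105,117)):
        m=(im['depth']>0)&(a>r[0]/1e3)&(a<r[1]/1e3)&(abs(l)<.012);print(n,r,m.sum(),np.median(P[m][:,2]).round(4))
    m=(im['depth']>0)&(a>.17)&(a<.22)&(abs(l)<.03);print('cover z',np.median(P[m][:,2]))
E
```

```text
clock: 13.88
position: [0.4999, -0.1173, 0.0454]
ee_rot: [0.0, 0.127, 0.992, -0.0]
contact_force: [-0.2, 0.1, -1.3]
width: 0.0262
gripper_force: 89.7
[ 0.49991874 -0.11729463  0.04539053] heading -14.605135662877558
tcp in slot frame -151.3011216232655 1.7226151176247981
scene 225 197 blade plane
px [211. 219.] rect c [ 670.9 -164.9] size [83.5 68.5] ang 76.3 [[628.0, -197.0], [694.0, -214.0], [714.0, -132.0], [648.0, -116.0]]
px [226. 198.] rect c [ 583.  -138.2] size [41.1 73. ] ang 75.3 [[543.0, -149.0], [613.0, -167.0], [624.0, -128.0], [553.0, -109.0]]
covers
px [211. 225.] rect c [ 687.5 -165.4] size [82.2 88.6] ang 75.2 [[634.0, -194.0], [720.0, -216.0], [741.0, -137.0], [655.0, -114.0]]
px [173. 212.] rect c [ 657.7 -281.7] size [102.   88.4] ang 75.2 [[602.0, -320.0], [687.0, -342.0], [713.0, -244.0], [628.0, -221.0]]
side 278 226 blade plane
px [279. 228.] rect c [ 579.1 -143.1] size [37.5 68.5] ang 74.2 [[541.0, -152.0], [607.0, -170.0], [617.0, -134.0], [551.0, -116.0]]
px [256. 226.] rect c [ 532.2 -100.8] size [40.1 13.9] ang 67.8 [[518.0, -117.0], [531.0, -122.0], [546.0, -85.0], [533.0, -80.0]]
px [307. 216.] rect c [ 662.8 -149.8] size [90.3 39.3] ang 51.2 [[619.0, -173.0], [650.0, -197.0], [706.0, -127.0], [676.0, -102.0]]
covers
px [336. 250.] rect c [ 653.7 -284.6] size [101.   86.5] ang 75.3 [[599.0, -322.0], [683.0, -344.0], [708.0, -247.0], [625.0, -225.0]]
px [288. 227.] rect c [ 598.7 -158.9] size [37.7 18.7] ang 53.7 [[580.0, -169.0], [595.0, -180.0], [617.0, -149.0], [602.0, -138.0]]
px [316. 216.] rect c [ 684.6 -169.5] size [81.4 84.9] ang 75.4 [[633.0, -198.0], [715.0, -220.0], [736.0, -141.0], [654.0, -119.0]]
scene (60, 75) 30 0.0284
scene (75, 90) 33 0.0275
scene (90, 105) 31 0.0281
scene (105, 117) 50 0.0149
cover z 0.039201066191608014
side (60, 75) 45 0.0235
side (75, 90) 46 0.0239
side (90, 105) 43 0.0239
side (105, 117) 33 0.0236
cover z 0.0362972722808419
```

Blade and slot centre line agree to within about 0.5 mm. I'll raise it 2 mm and insert it most of the way.

```bash
python3 -m pendant '[{"jaw":-1,"tx":0.01,"ty":0.04,"tz":0.2,"ax":0,"ay":0,"az":0},{"jaw":-1,"tx":1.46,"ty":-0.34,"tz":0.2,"ax":0,"ay":0,"az":0},{"jaw":-1,"tx":2.91,"ty":-0.72,"tz":0.2,"ax":0,"ay":0,"az":0},{"jaw":-1,"tx":3.88,"ty":-0.97,"tz":0.2,"ax":0,"ay":0,"az":0},{"jaw":-1,"tx":4.37,"ty":-1.09,"tz":0.2,"ax":0,"ay":0,"az":0},{"jaw":-1,"tx":4.85,"ty":-1.22,"tz":0.2,"ax":0,"ay":0,"az":0},{"jaw":-1,"tx":4.85,"ty":-1.22,"tz":0.2,"ax":0,"ay":0,"az":0}]'; python3 -c "
from rig import manip
print(manip.get_state()['moment'])"
```

```text
clock: 14.85
position: [0.5484, -0.1294, 0.0471]
ee_rot: [-0.0, 0.127, 0.992, 0.0]
contact_force: [-0.8, -0.4, -1.1]
width: 0.0258
gripper_force: 89.7
[-0.00915474  0.07674661  0.03931691]
```

```bash
python3 -m pendant '[{"jaw":-1,"tx":0.97,"ty":-0.25,"tz":0,"ax":0,"ay":0,"az":0},{"jaw":-1,"tx":1.94,"ty":-0.5,"tz":0,"ax":0,"ay":0,"az":0},{"jaw":-1,"tx":2.9,"ty":-0.76,"tz":0,"ax":0,"ay":0,"az":0},{"jaw":-1,"tx":3.87,"ty":-1.01,"tz":0,"ax":0,"ay":0,"az":0},{"jaw":-1,"tx":4.36,"ty":-1.13,"tz":0,"ax":0,"ay":0,"az":0},{"jaw":-1,"tx":4.55,"ty":-1.18,"tz":0,"ax":0,"ay":0,"az":0},{"jaw":-1,"tx":4.55,"ty":-1.18,"tz":0,"ax":0,"ay":0,"az":0}]'
```

```text
clock: 15.72
position: [0.5935, -0.1411, 0.0471]
ee_rot: [-0.0, 0.127, 0.992, 0.0]
contact_force: [-0.6, -0.5, -1.0]
width: 0.0259
gripper_force: 89.7
```

```bash
python3 -m pendant '[{"jaw":-1,"tx":0.19,"ty":-0.05,"tz":0,"ax":0,"ay":0,"az":0},{"jaw":-1,"tx":0.39,"ty":-0.1,"tz":0,"ax":0,"ay":0,"az":0},{"jaw":-1,"tx":0.48,"ty":-0.13,"tz":0,"ax":0,"ay":0,"az":0},{"jaw":-1,"tx":0.48,"ty":-0.13,"tz":0,"ax":0,"ay":0,"az":0}]'
python3 -m pendant '[{"jaw":-1,"tx":0.1,"ty":-0.03,"tz":0,"ax":0,"ay":0,"az":0},{"jaw":-1,"tx":0.19,"ty":-0.05,"tz":0,"ax":0,"ay":0,"az":0},{"jaw":-1,"tx":0.19,"ty":-0.05,"tz":0,"ax":0,"ay":0,"az":0}]'
```

```text
clock: 16.23
position: [0.5985, -0.1425, 0.0473]
ee_rot: [0.0, 0.127, 0.992, 0.0]
contact_force: [-0.2, -0.2, -2.4]
width: 0.0257
gripper_force: 89.7
clock: 16.6
position: [0.5987, -0.1425, 0.0469]
ee_rot: [-0.002, 0.127, 0.992, 0.0]
contact_force: [-4.9, 0.5, 1.3]
width: 0.0258
gripper_force: 89.9
```

Contact came at the expected depth. I'll lower it onto the floor, release, lift off and check.

```bash
python3 -m pendant '[{"jaw":-1,"tx":-0.05,"ty":0.01,"tz":-0.1,"ax":0,"ay":0,"az":0},{"jaw":-1,"tx":-0.05,"ty":0.01,"tz":-0.25,"ax":0,"ay":0,"az":0},{"jaw":-1,"tx":-0.05,"ty":0.01,"tz":-0.25,"ax":0,"ay":0,"az":0}]'
python3 -m pendant '[{"jaw":1,"tx":0,"ty":0,"tz":0,"ax":0,"ay":0,"az":0},{"jaw":1,"tx":0,"ty":0,"tz":0,"ax":0,"ay":0,"az":0},{"jaw":1,"tx":0,"ty":0,"tz":0,"ax":0,"ay":0,"az":0},{"jaw":1,"tx":0,"ty":0,"tz":0,"ax":0,"ay":0,"az":0},{"jaw":1,"tx":0,"ty":0,"tz":3,"ax":0,"ay":0,"az":0},{"jaw":1,"tx":0,"ty":0,"tz":7,"ax":0,"ay":0,"az":0},{"jaw":1,"tx":-3,"ty":1,"tz":11,"ax":0,"ay":0,"az":0},{"jaw":1,"tx":-3,"ty":1,"tz":11,"ax":0,"ay":0,"az":0},{"jaw":1,"tx":-3,"ty":1,"tz":11,"ax":0,"ay":0,"az":0}]'
python3 - <<'E'
from h import *
s=manip.get_state();print(s['position'])
w=grab('wrist');b=grab('side')
cv2.imwrite('pics/end.png',np.hstack([cv2.resize(w['pixels'],(480,360)),cv2.resize(b['pixels'][190:300,270:370],(320,352))[:,:].copy() if 0 else cv2.resize(b['pixels'][190:300,270:370],(320,360))]))
E
```

```text
clock: 16.98
position: [0.5987, -0.1424, 0.0444]
ee_rot: [-0.001, 0.127, 0.992, 0.0]
contact_force: [-5.3, 1.0, 0.7]
width: 0.0262
gripper_force: 90.0
clock: 18.1
position: [0.57, -0.1329, 0.1547]
ee_rot: [0.0, 0.127, 0.992, -0.0]
contact_force: [-0.6, -0.3, -0.5]
width: 0.0852
gripper_force: 0.0
[ 0.57004769 -0.13293583  0.15465168]
```

View pics/end.png

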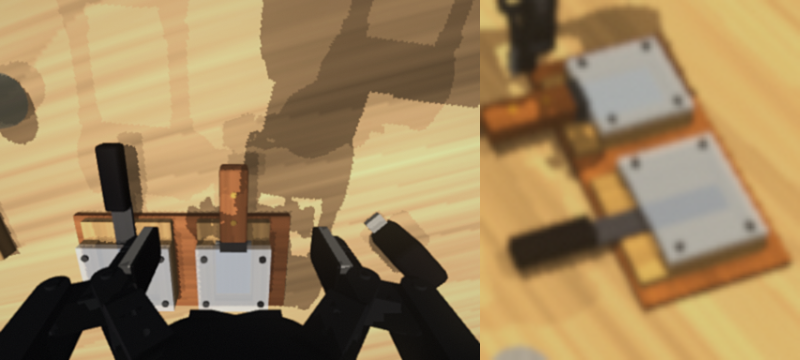

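The wrist view shows the handle's front meeting the cover edge at (233,245), with the blade centred under the clear cover. The file is unmoved at (115,180). Handing in.

```bash
python3 -c "
from rig import manip
print(manip.sign_off())"
```

```text
the job is handed in; nothing more can be done
None
```

I drew the narrow scraper out, laid it on the bench, regrasped it by its handle, slid it home in the free narrow slot and handed the job in at about 18 s; no verdict came back, but the last images show the handle against the cover, the blade centred and the file in place.

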